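# Unlock the knife box and hold the bolt back

## Task

The boning knives are locked in the grey steel knife box. Take the box's key out of its wooden block, turn it so that its collar's pointer faces the index line on the lock, and work the blade down past the stiff pins until the collar sits fully home, rocking it a little about its axis rather than forcing it. Then turn the key a quarter turn clockwise (seen from above) and finish while still gripping it and holding it turned against its return spring, so that the bolt stays drawn while I lift the lid; leave the other things where they are.

Things in the scene. Friction and masses are not known exactly. Their poses are not given: they have to be found in the camera images.
- key: Upright key, 90 g. Origin: centre of its collar's underside; z up, blade to -z. Steel collar 31 mm across, 4 mm thick, with a pointed nose out to 21.5 mm on its +y side. Below it the blade, 16 mm wide (x), 4.5 mm thick (y), 30 mm long, with a guide rib 4.5 mm wide (x) on its +y face reaching y = 6.25 mm and ending 22 mm down. Stands in the block at any angle about z
- key_bow (a point): Middle of the key's black plastic bow, 28 mm above the key's origin, same axes: a flat plate 36 mm wide (x), 10 mm thick (y: grasp across this), 35 mm high (z -20 to +15 mm)
- key_tip (a point): Lower end of the blade, on the key's axis 30 mm below its origin, same axes. The last 4 mm taper from 16 x 4.5 mm to a tip 10 mm wide (x) and 1 mm thick (y)
- key_block: Wooden block 62 (x) x 95 (y) x 44 (z) mm, fixed; origin under its centre. The key stands in a round 22 mm well at y = +18 mm, its collar on the block's top; lift it straight up 38 mm or more to clear. The small well at y = -28 mm is empty
- knife_box: Grey steel box, fixed; origin on the worktop under the lock's axis, z up. Lock case x -55 to 55, y -42 to 42, 80 mm high; round rosette 45 mm across around the keyway, top 84 mm up, with a dark index line on its +y side, carried on over the case. Knife compartment from y = -42 to -262 mm, lid top 68 mm up, bolt keeper on it 78 mm high at y = -56 to -67 mm
- keyway (a point): Centre of the keyway on the lock's axis, at the rosette's top, where the collar seats; turns with the brass plug (plug's face 1.5 mm lower). x along the slot (18.5 x 6.7 mm), y towards the slot's arm for the guide rib (6.7 mm wide, out to y = 7.35 mm). The key enters from above with its x, y axes along these, not the other way round; fully home its origin is at this point
- pins (a point): Middle of the keyway, 11 mm below the rosette's top. Two stiff pins stick out of each long wall here, at x = +6 and -6 mm, and stay where they are pushed. They bind on the blade as it passes: a straight push takes 30 to 45 N and counts as forcing; rocking the key about its axis, 0.08 rad either way, a stroke per mm, keeps the push under 20 N. Below, a sprung bar takes 2 to 4 N over the last 5 mm
- plug (a joint): Turn of the brass plug, rad: 0 with the slot's arm at the index mark, growing clockwise seen from above, stop at 1.66 (a quarter turn is 1.57). Blocked until the key is within about 2 mm of home. A spring always drives it back to 0: 0.06 N m at 0, 0.16 N m at a quarter turn. Turning draws the bolt
- tomato_tin: Bystander: loose tin 58 mm in diameter, 72 mm high; origin under its centre
- probe_thermo: Bystander: loose folded red probe thermometer 125 x 34 x 22 mm; origin under its centre
- ramekin: Bystander: loose small ribbed dish 68 mm in diameter, 38 mm high; origin under its centre

How it is judged:
By the outcome, as a careful person would: the job done as asked, in the order asked, and still so for the second after the job is handed in, while the arm keeps its last pose, push and grip.
It also fails if it takes over 64 s, if anything falls off the work surface, if the arm or the gripper's body presses on something with over 40 N, if the wrist force passes 120 N, or if a joint passes its speed limit or range.

## Robot

A 6-joint arm with a two-finger parallel gripper is mounted at the origin on a cart in front of the work surface, level with it; the furniture and walls round the work are solid. World frame = base frame: x ahead of the robot, y to its left, z up, the work surface at z = 0. Lengths are in mm, angles in rad, forces in N, time in s.
With the tool pointing down it reaches from about 350 to 775 mm from the base axis. Payload 7.3 kg.
Tool frame: the origin (TCP) lies on the mounting face of the last link; the fingertips stand 178 mm ahead of it and the grasp point (between the pads) lies 159 mm ahead of it; z points along the fingers, y is the line along which they close (so a half turn about z gives the same grasp; the last joint's range is limited). The gripper opens to 92 mm and grips with 3 to 60 N. Pads are 19 mm wide; open, the fingers measure 130 mm over their backs; the gripper's body (75 mm by 190 mm) begins 47 mm behind the grasp point.
Start: joints at [-1.25, 0.342, 1.524, -0, 1.275, -0.146], TCP at [236.285, -468.825, 404.741] pointing down, gripper open.
Joint ranges: [-2.53, 2.53], [-0.77, 2.02], [0.04, 2.7], [-1, 4.14], [0.28, 2.66], [-3.11, 3.11]. Speed limits (rad/s): [2.57, 2.57, 3.14, 3.14, 3.14, 3.14].

## Interface

Orientations are given as [roll, pitch, yaw] about the fixed x, y, z axes, in that order (R = Rz(yaw) Ry(pitch) Rx(roll)).
In Python, from plant import bot, camrig, monitor, close_job gives the robot as it stands (bot), with the cameras (camrig), the readings (monitor) and the job as plain functions.
- The arm moves only by the shell command python3 shift.py, which reads ROWS from standard input. ROWS is a JSON list of rows, 1 to 5 of them, each written [opening, [dx, dy, dz], turn]: the finger opening in mm, then dx, dy, dz in a scale on which 1.0 is 500 mm, then a turn about the tool's z in normalised numbers (1 is pi/2 rad); each row is the pose to reach, as a shift and turn from the pose commanded when the command began, along the tool's axes at that moment; what a row does not reach only later rows make up. A row lasts 1/8 s, in which the tool goes at most 62.5 mm and 0.188 rad, less where a joint would pass 70% of its speed; a pose out of reach is approached as far as the arm can. The fingers move at their own pace and stop on an object; the grip force is fixed at half the most. Time passes only in rows, so rows that do not move let the fingers close. It prints the time, the measured TCP pose, the force, the opening and the grip force at its end. Input that does not fit is refused with a message, and nothing moves.
- monitor.get_obs(): the state, without advancing time (a new reading comes with each control period).
- camrig.capture(name): name is "scene" or "top"; returns a dict with "color" (384x512x3 uint8, red, green, blue), "K" (3x3 intrinsics, pixels), "R" (3x3) and "t" (3): a world point X has camera coordinates R X + t. Camera axes: x right, y down, z forward; pixel columns grow to the right and rows downward; lengths in mm; the calibration is good to about 2 mm. A picture is of the moment at which its call begins. There is no depth.
- close_job(): hands the job in; it is judged then, once.
The state is a dict: "time": time; "joint_positions": joint angles; "dq": joint speeds; "tau": joint torques, N m; "tool_pos": TCP position; "tcp_rot": TCP orientation; "contact_force": force on the tool from outside, world axes, zero at the start; "moment": the same for the moment, N m; "grip_width": finger opening in mm; "finger_force": force on a finger pad.
Only numpy, scipy, OpenCV 4.12 (cv2) and the standard library are available. Lean on these libraries where they do the work, as an engineer would, in place of code of your own. Each camera call takes 0.05 s, during which the arm holds its last target. There are 200 camera calls.

## Working session

There is one attempt and no reset: what is moved stays moved. The work goes in short steps, Python scripts to look and compute and a shell command to move; the robot and the scene stay as the last step left them, time stands still between calls to the robot, and variables do not carry over. Pictures are saved under pics/ and viewed, at most 10 in all, crops included, and the job is handed in when it is done.

```bash
ls; mkdir -p pics; python3 - <<'E'
from plant import bot, camrig, monitor, close_job
import cv2,numpy as np,json
o=monitor.get_obs()
print({k:np.round(v,3).tolist() for k,v in o.items()})
for n in("scene","top"):
    c=camrig.capture(n); cv2.imwrite(f"pics/{n}0.png",c["color"][...,::-1]); np.savez(f"pics/{n}0.npz",**c)
    print(n,c["K"].tolist(),np.round(c["R"],4).tolist(),c["t"])
E
```

```text
pics
plant.py
shift.py
{'time': 0.0, 'joint_positions': [-1.25, 0.343, 1.525, 0.0, 1.275, -0.146], 'dq': [-0.0, -0.001, 0.001, 0.003, -0.001, 0.001], 'tau': [-0.001, -43.125, -24.422, 0.072, 0.056, -0.0], 'tool_pos': [236.251, -468.704, 404.034], 'tcp_rot': [-3.14, -0.0, 0.467], 'contact_force': [-0.135, 0.919, -0.326], 'moment': [-0.02, 0.001, -0.021], 'finger_force': 0.0, 'grip_width': 91.716}
scene [[398.17652290041946, 0.0, 251.15869747383906], [0.0, 398.17652290041946, 193.56041754483982], [0.0, 0.0, 1.0]] [[-0.5858, -0.8104, -0.0082], [-0.3247, 0.2439, -0.9138], [0.7426, -0.5327, -0.406]] [307.72883336 238.08194577 721.24169499]
top [[426.81458425303856, 0.0, 254.7520315057918], [0.0, 426.81458425303856, 183.63958906553756], [0.0, 0.0, 1.0]] [[-0.0102, -0.9995, -0.0286], [-0.9842, 0.0151, -0.1766], [0.1769, 0.0263, -0.9839]] [ 40.43063097 509.29868853 995.26497657]
```

```bash
python3 - <<'E'
import cv2
for n in("scene","top"):
    i=cv2.imread(f"pics/{n}0.png"); cv2.imwrite(f"pics/{n}0b.png",cv2.resize(i,(800,600),interpolation=cv2.INTER_CUBIC))
E
```

```text
(no output)
```

View pics/top0b.png

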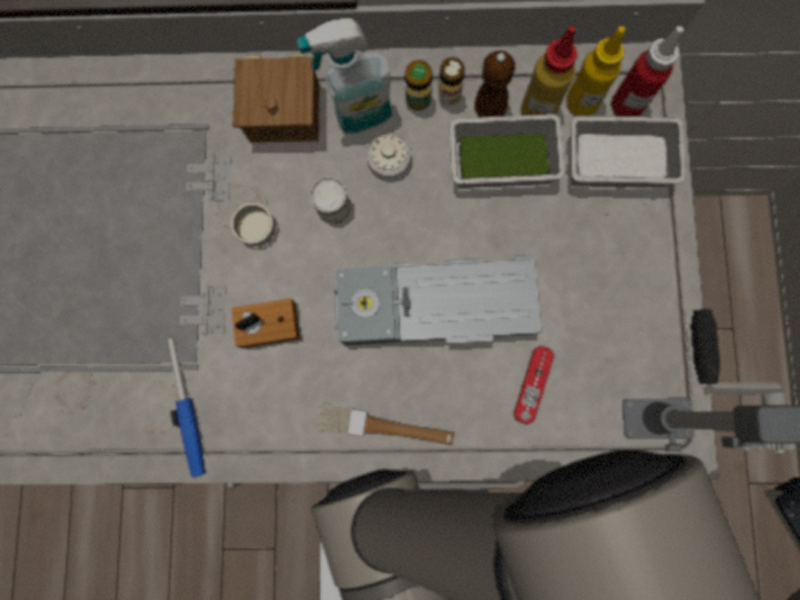

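View pics/scene0b.png

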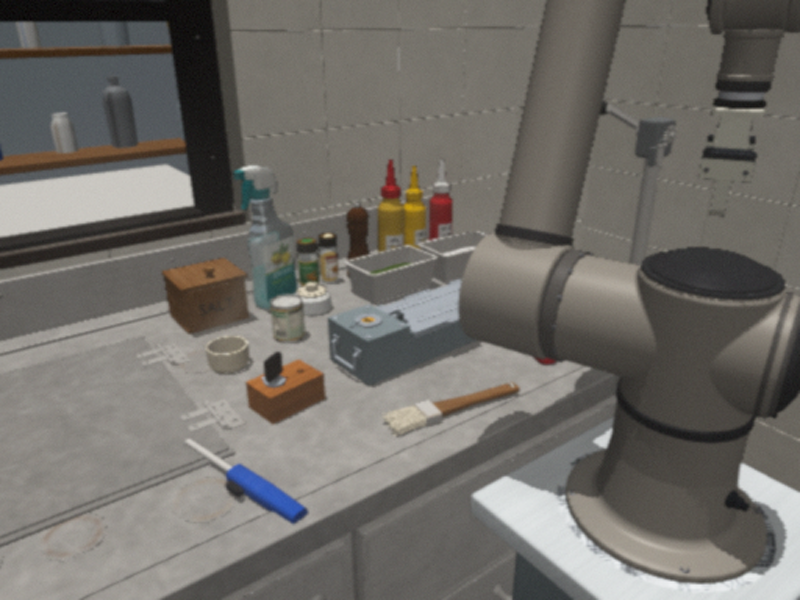

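The top view shows the key block around (265,323) with the key at (248,322) and the lock rosette at (365,302). The scene view shows the key at (272,370) and the lock at (369,320). Next I'll zoom in on both.

```bash
python3 - <<'E'
import cv2,numpy as np
t=cv2.imread("pics/top0.png"); s=cv2.imread("pics/scene0.png")
# crops 50x37 px -> 400x300 (x8)
def cr(i,x,y,w=50,h=37): return cv2.resize(i[y:y+h,x:x+w],(400,296),interpolation=cv2.INTER_CUBIC)
out=np.vstack([np.hstack([cr(t,145,188),cr(t,210,175)]),np.hstack([cr(s,155,222),cr(s,210,190)])])
cv2.imwrite("pics/crop1.png",out)
E
```

```text
(no output)
```

View pics/crop1.png

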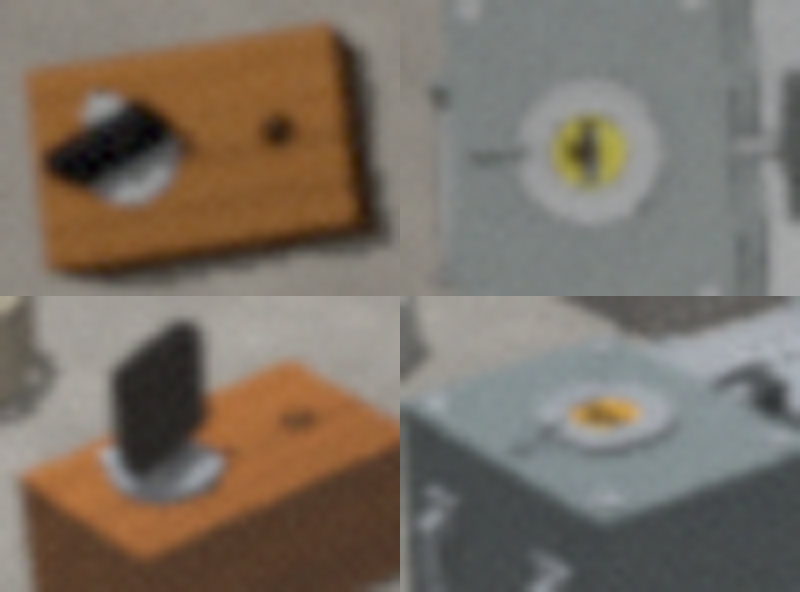

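The crops show:
- **Block:** top corners in the top crop near (25,72), (330,25), (360,222) and (48,270).
- **Key:** the collar nose points to the upper left.
- **Lock:** rosette centre near (590,152), with the index line to its left, towards +y.

Next I'll fit poses.

```bash
cat > h.py <<'E'
import numpy as np,cv2
from scipy.optimize import least_squares,minimize
def load(n): return dict(np.load(f"pics/{n}.npz"))
def proj(c,X):
    p=(np.atleast_2d(X)@c["R"].T+c["t"])@c["K"].T; return p[:,:2]/p[:,2:]
def ray(c,uv,z):
    C=-c["R"].T@c["t"]; d=c["R"].T@np.linalg.inv(c["K"])@[uv[0],uv[1],1]
    return C+d*(z-C[2])/d[2]
def rz(a): return np.array([[np.cos(a),-np.sin(a),0],[np.sin(a),np.cos(a),0],[0,0,1]])
def crop(p,o): return (np.array(p,float)+.5)/8-.5+o
E
python3 - <<'E'
from h import *
T,S=load("top0"),load("scene0")
print("camC",-T["R"].T@T["t"],-S["R"].T@S["t"])
tc=crop([(25,72),(330,25),(360,222),(48,270)],(145,188)); sc=crop([(22,184),(145,262),(293,65)],(155,222))
M=np.array([[31,47.5,44],[31,-47.5,44],[-31,-47.5,44],[-31,47.5,44.]])
for w in("top","scene","both"):
    def f(q):
        X=M@rz(q[2]).T+[q[0],q[1],0]; r=[]
        if w!="scene": r.append((proj(T,X)-tc).ravel())
        if w!="top": r.append((proj(S,X[[0,3,1]])-sc).ravel())
        return np.concatenate(r)
    q=least_squares(f,[500,200,0],x_scale=[100,100,1]).x; print(w,q,np.abs(f(q)).max(),"well",rz(q[2])@[0,18,0]+[q[0],q[1],0])
# lock: yellow plug centroid, rosette ellipse by hand
for c,n,o in((T,"top",(210,175)),(S,"scene",(210,190))):
    im=c["color"].astype(int); y=(im[...,0]-im[...,2]>60); m=np.zeros_like(y); m[o[1]:o[1]+37,o[0]:o[0]+50]=1
    v,u=np.nonzero(y&m); print(n,"plug px",u.mean(),v.mean(),len(u),ray(c,((u.min()+u.max())/2,(v.min()+v.max())/2),82.5),ray(c,(u.mean(),v.mean()),82.5))
print("ros",ray(T,crop((190,152),(210,175)),84),ray(S,crop((205,117),(210,190)),84))
# case left edge in top: max gradient per row
g=cv2.GaussianBlur(cv2.cvtColor(T["color"],cv2.COLOR_RGB2GRAY),(0,0),1).astype(float)
gx=cv2.Sobel(g,-1,1,0); pts=[]
r=range(176,215)
for v in r:
    w=np.arange(211,219); a=np.abs(gx[v,w]); k=a.argmax(); pts.append(((w*a**4).sum()/(a**4).sum(),v))
X=np.array([ray(T,p,80) for p in pts]); l=cv2.fitLine(X[:,:2].astype(np.float32),cv2.DIST_HUBER,0,.01,.01).ravel(); print("edge dir",l, "angle",np.arctan(l[1]/l[0]))
# index line
L=[ray(T,crop(p,(210,175)),80) for p in((72,157),(122,153))]; Lc=ray(T,crop((190,152),(210,175)),84)
for a,b in((L[0],L[1]),(L[0],Lc)): d=a-b; print("index yaw",np.arctan2(-d[0],d[1]))
L=[ray(S,crop(p,(210,190)),80) for p in((115,152),(155,133))]; Lc=ray(S,crop((205,117),(210,190)),84)
for a,b in((L[0],L[1]),(L[0],Lc)): d=a-b; print("S index yaw",np.arctan2(-d[0],d[1]))
E
```

```text
camC [ 325.56150223    6.50888342 1070.29879303] [-278.01461071  575.508296    512.90126521]
top [4.58258427e+02 2.44933402e+02 1.45569512e-01] 0.2815508346859872 well [455.64742018 262.74302409   0.        ]
scene [4.55150314e+02 2.44146957e+02 1.49504156e-01] 0.4153576738905258 well [452.46925332 261.94616756   0.        ]
both [4.57463048e+02 2.44262201e+02 1.49175205e-01] 0.8043058396470144 well [454.78784245 262.06229313   0.        ]
top plug px 233.46666666666667 193.5 30 [480.45644242  83.07425454  82.5       ] [480.45758927  83.15259065  82.5       ]
scene plug px 235.45 204.1 20 [480.44980662  80.21032236  82.5       ] [480.03867556  80.63681004  82.5       ]
ros [480.07953716  83.39815599  84.        ] [477.36748401  83.17189055  84.        ]
edge dir [9.9872178e-01 5.0545193e-02 4.8030838e+02 1.2556633e+02] angle 0.05056674
index yaw 0.06604568796280315
index yaw 0.01005255730396634
S index yaw 0.2240578556506987
S index yaw -0.08879608590715211
```

```bash
cat >> h.py <<'E'
def bowfit(c,roi,z0,q0,thr=60,lo=8,verbose=True):
    x0,y0,x1,y1=roi; k=8
    im=c["color"][y0:y1,x0:x1].max(2).astype(np.float32)
    im=cv2.resize(im,None,fx=k,fy=k,interpolation=cv2.INTER_CUBIC); m=im<thr
    n,lab,st,ce=cv2.connectedComponentsWithStats(m.astype(np.uint8)); i=1+st[1:,4].argmax(); m=lab==i
    B=np.array([[x,y,z] for x in(-18,18) for y in(-5,5) for z in(lo,43)],float)
    def f(q):
        p=(proj(c,B@rz(q[2]).T+[q[0],q[1],z0])+.5-[x0,y0])*k-.5
        h=cv2.convexHull((p*16).astype(np.int32)); r=np.zeros(m.shape,np.uint8); cv2.fillConvexPoly(r,h,1,shift=4)
        return 1-(m&(r>0)).sum()/(m|(r>0)).sum()
    best=min((minimize(f,[q0[0],q0[1],a],method="Nelder-Mead",options=dict(initial_simplex=[[q0[0],q0[1],a],[q0[0]+4,q0[1],a],[q0[0],q0[1]+4,a],[q0[0],q0[1],a+.15]],maxiter=300)) for a in q0[2]),key=lambda r:r.fun)
    return best.x,1-best.fun
E
python3 - <<'E'
from h import *
T,S=load("top0"),load("scene0")
A=np.linspace(-1.5,1.5,9)
for thr in(50,65): 
  print("T",bowfit(T,(145,188,195,225),44,(455.6,262.7,A),thr))
  print("S",bowfit(S,(155,222,205,259),44,(452.5,262,A),thr))
print("nose dir from", ray(T,crop((98,98),(145,188)),46), "collar c", ray(T,crop((132,150),(145,188)),46))
E
```

```text
T (array([455.33079299, 263.06376122,  -1.2651693 ]), np.float64(0.5847218661881569))
S (array([458.0967936 , 260.52571484,  -0.68575056]), np.float64(0.6875665215287857))
T (array([456.0655826 , 261.09858463,  -1.19860099]), np.float64(0.6845620667926906))
S (array([456.83803543, 261.19752044,  -0.74937085]), np.float64(0.7722381635581061))
nose dir from [473.34482356 273.28569991  46.        ] collar c [457.23946375 262.39086858  46.        ]
```

```bash
python3 - <<'E'
from h import *
T,S=load("top0"),load("scene0")
A=np.linspace(-1.5,1.5,9)
for thr in(80,95,110): 
  print("T",bowfit(T,(145,188,195,225),44,(455.6,262.7,A),thr))
  print("S",bowfit(S,(155,222,205,259),44,(452.5,262,A),thr))
print(T["color"][200:214,148:170].max(2))
# overlay with yaw -0.98
out=[]
for c,r,q in((T,(145,188,195,225),(455.6,262.7,-.98)),(S,(155,222,205,259),(452.5,262,-.98))):
    im=cv2.resize(c["color"][r[1]:r[3],r[0]:r[2],::-1],None,fx=8,fy=8,interpolation=cv2.INTER_CUBIC)
    B=np.array([[x,y,z] for z in(8,43) for x,y in((-18,-5),(18,-5),(18,5),(-18,5))],float)
    an=np.linspace(0,2*np.pi,40); C=np.c_[15.5*np.cos(an),15.5*np.sin(an),0*an+4]; N=np.array([[-6,14,4],[0,21.5,4],[6,14,4.]])
    P=lambda X:((((proj(c,X@rz(q[2]).T+[q[0],q[1],44])+.5-[r[0],r[1]])*8-.5)*16)).astype(np.int32)
    for X,col,cl in((B[:4],(0,255,0),1),(B[4:],(0,0,255),1),(C,(255,0,0),1),(N,(255,255,0),0)): cv2.polylines(im,[P(X)],bool(cl),col,1,shift=4)
    out.append(im)
cv2.imwrite("pics/ov1.png",np.hstack(out))
E
```

```text
T (array([455.6, 262.7,  -1.5]), np.float64(0.0))
S (array([452.73029581, 262.90740461,  -0.79807094]), np.float64(0.8301504140611796))
T (array([455.6, 262.7,  -1.5]), np.float64(0.0))
S (array([452.5, 262. ,  -1.5]), np.float64(0.0))
T (array([455.6, 262.7,  -1.5]), np.float64(0.0))
S (array([452.5, 262. ,  -1.5]), np.float64(0.0))
[[139 138 138 140 139 138 140 142 144 146 145 137 118 101 101 115 132 140
  144 142 144 145]
 [140 139 141 140 143 143 144 147 149 149 141 121  86  56  54  73 100 126
  138 143 144 145]
 [141 144 143 145 143 144 145 143 137 123 104  76  47  38  31  33  56  90
  121 136 140 140]
 [142 143 143 143 140 139 132 117  98  75  57  41  33  29  22  18  22  51
   89 122 136 140]
 [142 141 144 142 137 122 105  81  53  38  39  30  27  24  15  11  19  34
   69  96 116 131]
 [142 144 140 133 116  88  62  49  33  26  20  26  27  23  14  20  20  45
   65  85 100 123]
 [142 140 123  99  71  48  39  31  26  21  23  25  20  14  21  34  56  70
   81  80  88 111]
 [141 137 101  61  37  29  24  20  23  17   8  18  27  33  50  67  78  87
   92  94 101 116]
 [139 132  97  49  29  14  21  17   6  14  24  29  46  64  77  90 103 108
  105 113 119 129]
 [139 133 107  71  42  21  17  21  15  27  46  61  76  84  95 112 134 132
  121 127 133 137]
 [140 135 127 105  84  59  45  31  34  54  73  84 105 110 115 135 142 136
  130 132 138 137]
 [141 138 133 128 122 107  93  80  79  83  91 112 133 141 142 146 138 128
  132 136 137 138]
 [140 137 138 137 136 132 128 121 110 106 113 132 147 145 147 138 135 132
  134 138 139 136]
 [140 139 140 139 140 141 140 138 132 130 132 137 136 132 132 134 134 134
  135 133 131 133]]
```

View pics/ov1.png

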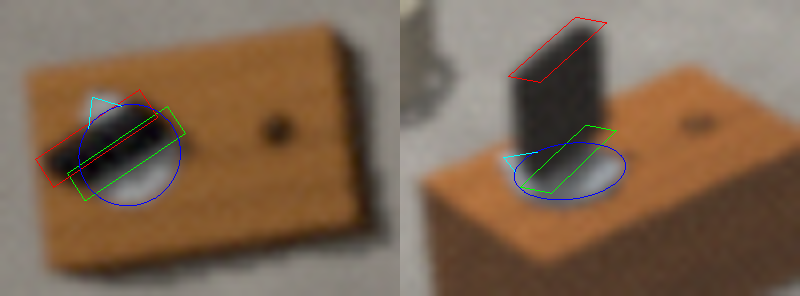

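The overlay fits at yaw around -1.0, with the collar nose to the upper left. Before moving, I'll triangulate the grey post near the start pose and compute the transit.

```bash
python3 - <<'E'
from h import *
T,S=load("top0"),load("scene0")
print("TCP,tip px(x1.5625)",[(proj(c,[[236,-469,z] for z in(404,226)])*1.5625).round().tolist() for c in(T,S)])
a,b=np.array([655,418])/1.5625,np.array([655,140])/1.5625
P=lambda c:c["K"]@np.c_[c["R"],c["t"]]
X=cv2.triangulatePoints(P(T),P(S),a,b).ravel(); X=X[:3]/X[3]; print(X,proj(T,X)-a,proj(S,X)-b)
y=.467; ax=np.array([[np.cos(y),np.sin(y)],[np.sin(y),-np.cos(y)]])
for g in([454.2,262.3],[380,0],[330,-250]): print(g,ax@(np.array(g)-[236.25,-468.7]))
E
```

```text
TCP,tip px(x1.5625) [[[925.0, 498.0], [814.0, 478.0]], [[738.0, 98.0], [716.0, 208.0]]]
[ 284.56680571 -261.81540973  355.46157688] [[14.621155   16.79985216]] [[-17.68839771  -0.33650918]]
[454.2, 262.3] [ 523.71573176 -554.60349332]
[380, 0] [ 339.37088608 -353.79535636]
[330, -250] [ 182.17235279 -153.07510045]
```

```bash
python3 - <<'E'
from h import *
T,S=load("top0"),load("scene0")
b=ray(T,np.array([655,418])/1.5625,0); print("base",b)
for z in(0,100,200,300,400,500): print(z,(proj(T,b+[0,0,z])*1.5625).round(),(proj(S,b+[0,0,z])*1.5625).round())
E
```

```text
base [ 304.34104667 -363.35973179    0.        ]
0 [[655. 418.]] [[624. 330.]]
100 [[680. 419.]] [[632. 279.]]
200 [[710. 421.]] [[640. 225.]]
300 [[749. 423.]] [[650. 166.]]
400 [[800. 425.]] [[660. 102.]]
500 [[868. 428.]] [[671.  33.]]
```

```bash
python3 - <<'E'
import cv2,numpy as np
t=cv2.imread("pics/top0.png"); s=cv2.imread("pics/scene0.png")
cv2.imwrite("pics/post.png",np.hstack([cv2.resize(t[180:340,392:512],(400,533),interpolation=3),cv2.resize(s[20:180,380:500],(400,533),interpolation=3)]))
E
```

```text
(no output)
```

View pics/post.png

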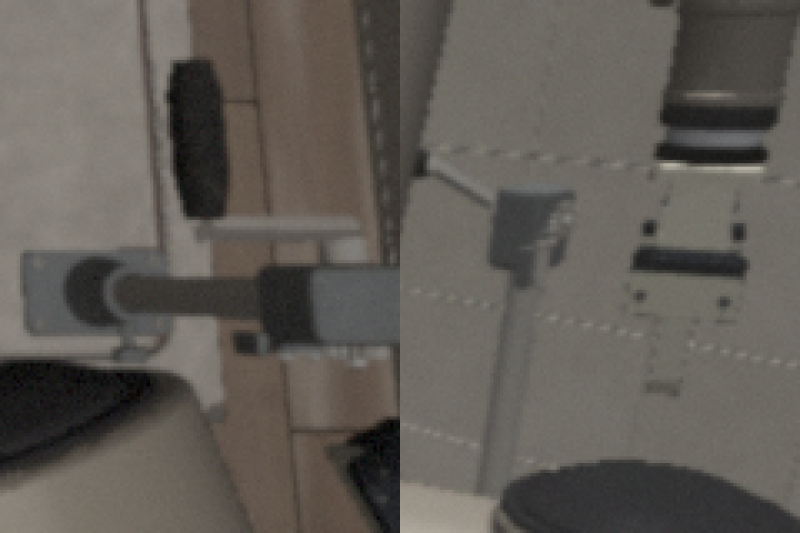

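The crops show a bench can-opener post standing between the start and the work. Its base is near world (304,-363), with a head and a crank with a black knob to the left. I'll triangulate the top to find the clearance height.

The rows are not in the units I measure in: shifts go in shares of 500 mm and turns go in shares of pi/2 rad. I convert before sending: -220 mm / 500 = -0.44, -180 mm / 500 = -0.36.

```bash
python3 - <<'E'
from h import *
T,S=load("top0"),load("scene0")
P=lambda c:c["K"]@np.c_[c["R"],c["t"]]
for n,a,b in(("knob",(392+197*.3,180+140*.3),(380+22*.3,20+165*.3)),("crankjoint",(392+345*.3,180+235*.3),(380+490*.3-120,20+195*.3))):
    X=cv2.triangulatePoints(P(T),P(S),np.array(a),np.array(b)).ravel(); X=X[:3]/X[3]; print(n,X,proj(T,X)-a,proj(S,X)-b)
for z in(300,340,380,420): print(z,[(ray(T,(392+u*.3,180+v*.3),z)[:2]).round() for u,v in((197,70),(197,215),(345,235),(265,340))])
E
echo '[[92,[0,0,-0.12],0],[92,[0,0,-0.24],0],[92,[0,0,-0.36],0],[92,[0,0,-0.44],0],[92,[0,0,-0.44],0]]' | python3 shift.py
```

```text
knob [ 371.94743749 -291.90652838  388.87751361] [[5.54648273 6.28966104]] [[-6.0988913   0.31408039]]
crankjoint [ 337.92683122 -359.90831519  365.67758382] [[-0.34259652 -0.43819993]] [[ 0.40428122 -0.06133826]]
300 [array([ 427., -326.]), array([ 350., -319.]), array([ 338., -395.]), array([ 285., -348.])]
340 [array([ 422., -308.]), array([ 348., -302.]), array([ 338., -374.]), array([ 287., -329.])]
380 [array([ 416., -291.]), array([ 347., -285.]), array([ 337., -353.]), array([ 289., -311.])]
420 [array([ 411., -274.]), array([ 346., -268.]), array([ 336., -332.]), array([ 291., -292.])]
time: 0.72
tool_pos: [236.2, -468.4, 627.6]
tcp_rot: [3.136, 0.001, 0.467]
contact_force: [0.0, 0.3, -1.2]
grip_width: 91.9
finger_force: 0.0
```

In the tool's units: -160 mm / 500 = -0.32, -120 mm / 500 = -0.24, -0.4 rad / 1.5708 = -0.2546.

```bash
echo '[[92,[0,0,-0.1],0],[92,[0.08,-0.08,-0.1],-0.0637],[92,[0.16,-0.16,-0.1],-0.1273],[92,[0.24,-0.24,-0.1],-0.191],[92,[0.32,-0.32,-0.1],-0.2546]]' | python3 shift.py
echo '[[92,[0,0,0],0],[92,[0,0,0],0]]' | python3 shift.py; python3 -c "
from plant import bot, camrig, monitor, close_job;print(monitor.get_obs()['joint_positions'],monitor.get_obs()['tcp_rot'])"
```

```text
time: 1.35
tool_pos: [307.6, -252.5, 673.1]
tcp_rot: [-3.139, -0.001, 0.87]
contact_force: [0.6, -0.3, 0.3]
grip_width: 91.9
finger_force: 0.0
time: 1.6
tool_pos: [307.4, -254.2, 673.7]
tcp_rot: [-3.14, 0.0, 0.867]
contact_force: [0.0, -0.9, -0.8]
grip_width: 91.6
finger_force: 0.0
[-8.83560100e-01  3.72417412e-02  1.18736333e+00 -4.07827178e-04
  1.91854859e+00 -1.79778546e-01] [-3.13998824e+00  9.83278034e-05  8.66876169e-01]
```

In the tool's units: 255 mm / 500 = 0.51, 208 mm / 500 = 0.416, -0.9 rad / 1.5708 = -0.573.

```bash
echo '[[92,[0.104,-0.048,0],-0.1146],[92,[0.208,-0.096,0],-0.2292],[92,[0.312,-0.144,0.08],-0.3438],[92,[0.416,-0.192,0.16],-0.4584],[92,[0.51,-0.236,0.24],-0.573]]' | python3 shift.py
echo '[[92,[0,0,0],0],[92,[0,0,0],0]]' | python3 shift.py; python3 - <<'E'
from plant import bot, camrig, monitor, close_job
import numpy as np
o=monitor.get_obs(); y=o['tcp_rot'][2]; print(o['tool_pos'],y)
ax=np.array([[np.cos(y),np.sin(y)],[np.sin(y),-np.cos(y)]]); print(ax@(np.array([454.2,262.3])-o['tool_pos'][:2]), y-2.12)
E
```

```text
time: 2.22
tool_pos: [379.2, 3.6, 563.4]
tcp_rot: [-3.141, 0.0, 1.77]
contact_force: [1.1, 0.2, 0.4]
grip_width: 91.9
finger_force: 0.0
time: 2.48
tool_pos: [379.1, 2.2, 565.3]
tcp_rot: [-3.141, 0.0, 1.764]
contact_force: [0.2, -0.3, -0.7]
grip_width: 91.7
finger_force: 0.0
[379.12284753   2.19161457 565.25563462] 1.764395280855997
[240.80485559 123.71730889] -0.35560471914400305
```

In the tool's units: 241 mm / 500 = 0.482, 192 mm / 500 = 0.384, -0.36 rad / 1.5708 = -0.2292.

```bash
echo '[[92,[0.096,0.05,0.07],-0.0509],[92,[0.192,0.1,0.14],-0.1019],[92,[0.288,0.15,0.21],-0.1528],[92,[0.384,0.2,0.28],-0.2037],[92,[0.482,0.248,0.34],-0.2292]]' | python3 shift.py
echo '[[92,[0,0,0.1],0],[92,[0,0,0.2],0],[92,[0,0,0.21],0],[92,[0,0,0.21],0]]' | python3 shift.py; python3 - <<'E'
from plant import bot, camrig, monitor, close_job
from h import *
o=monitor.get_obs(); print(o['tool_pos'],o['tcp_rot'],o['joint_positions'])
out=[]
for n,r in(("top",(140,185,200,230)),("scene",(150,200,210,245))):
    c=camrig.capture(n); np.savez(f"pics/{n}1.npz",**c); out.append(cv2.resize(c["color"][r[1]:r[3],r[0]:r[2],::-1],(400,300),interpolation=3))
cv2.imwrite("pics/pre.png",np.hstack(out))
E
```

```text
time: 3.1
tool_pos: [453.6, 256.9, 398.7]
tcp_rot: [3.14, 0.001, 2.123]
contact_force: [1.1, -1.0, 1.0]
grip_width: 91.9
finger_force: 0.0
time: 3.6
tool_pos: [453.1, 256.4, 295.5]
tcp_rot: [3.14, 0.001, 2.124]
contact_force: [-0.3, 0.5, 0.5]
grip_width: 91.7
finger_force: 0.0
[453.09535039 256.40752981 295.54809969] [3.13952778e+00 6.40586744e-04 2.12405014e+00] [ 3.67756277e-01  4.48830894e-01  1.68973291e+00 -2.95457274e-04
  1.00088127e+00 -1.85339052e-01]
```

View pics/pre.png

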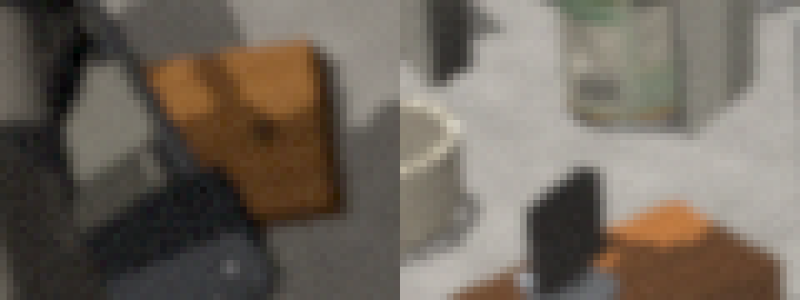

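The pre-grasp crops show the gripper over the key, hiding it from the top camera. In the scene crop the bow stands clear at (565,230), below the fingers. Next I'll correct the xy shift, descend and look before closing.

In the tool's units: 64 mm / 500 = 0.128, 4.4 mm / 500 = 0.0088.

```bash
echo '[[92,[0.0088,0.008,0],0],[92,[0.0088,0.008,0.06],0],[92,[0.0088,0.008,0.1],0],[92,[0.0088,0.008,0.128],0],[92,[0.0088,0.008,0.128],0]]' | python3 shift.py; echo '[[92,[0,0,0],0],[92,[0,0,0],0]]' | python3 shift.py; python3 - <<'E'
from plant import bot, camrig, monitor, close_job
from h import *
o=monitor.get_obs(); print(o['tool_pos'],o['tcp_rot'])
E
```

```text
time: 4.32
tool_pos: [452.6, 263.3, 229.8]
tcp_rot: [-3.141, -0.0, 2.127]
contact_force: [-0.3, -0.8, 0.4]
grip_width: 91.6
finger_force: 0.0
time: 4.58
tool_pos: [452.9, 263.3, 230.9]
tcp_rot: [3.14, 0.0, 2.127]
contact_force: [0.2, 0.0, -0.2]
grip_width: 91.7
finger_force: 0.0
[452.89352215 263.3290873  230.91830745] [3.13996727e+00 3.77922074e-04 2.12678044e+00]
```

```bash
echo '[[40,[0,0,0],0],[20,[0,0,0],0],[20,[0,0,0],0],[20,[0,0,0],0],[20,[0,0,0],0]]' | python3 shift.py; echo '[[0,[0,0,0],0],[0,[0,0,0],0],[0,[0,0,0],0],[0,[0,0,0],0]]' | python3 shift.py
```

```text
time: 5.2
tool_pos: [452.6, 263.2, 230.1]
tcp_rot: [-3.142, 0.0, 2.127]
contact_force: [0.2, 0.8, -0.6]
grip_width: 46.2
finger_force: 0.0
time: 5.7
tool_pos: [452.7, 263.2, 230.1]
tcp_rot: [3.141, 0.0, 2.127]
contact_force: [0.4, 0.7, -0.2]
grip_width: 10.1
finger_force: 30.0
```

In the tool's units: -100 mm / 500 = -0.2, -60 mm / 500 = -0.12.

```bash
echo '[[0,[0,0,-0.03],0],[0,[0,0,-0.06],0],[0,[0,0,-0.12],0],[0,[0,0,-0.2],0],[0,[0,0,-0.2],0]]' | python3 shift.py; echo '[[0,[-0.06,-0.026,0],-0.1146],[0,[-0.13,-0.056,0],-0.2292],[0,[-0.2,-0.086,0],-0.3438],[0,[-0.27,-0.116,0],-0.4584],[0,[-0.334,-0.144,0],-0.573]]' | python3 shift.py;echo '[[0,[0,0,0],-0.105],[0,[0,0,0],-0.105],[0,[0,0,0],-0.105],[0,[0,0,0],-0.105]]' | python3 shift.py; python3 - <<'E'
from plant import bot, camrig, monitor, close_job
from h import *
o=monitor.get_obs(); print(o['tool_pos'],o['tcp_rot'],o['joint_positions'])
for n in("scene","top"):
    c=camrig.capture(n); np.savez(f"pics/{n}2.npz",**c); 
    if n=="scene": cv2.imwrite("pics/hold.png",cv2.resize(c["color"][165:225,195:275,::-1],(800,600),interpolation=3))
E
```

```text
time: 6.32
tool_pos: [453.2, 263.5, 334.2]
tcp_rot: [3.134, 0.001, 2.127]
contact_force: [0.1, -0.4, -0.1]
grip_width: 10.0
finger_force: 30.0
time: 6.95
tool_pos: [479.4, 82.1, 330.0]
tcp_rot: [-3.141, -0.0, 3.033]
contact_force: [-0.2, 0.1, -2.1]
grip_width: 9.9
finger_force: 30.0
time: 7.45
tool_pos: [479.5, 83.8, 330.0]
tcp_rot: [-3.142, -0.0, -3.092]
contact_force: [-0.8, -1.0, -1.9]
grip_width: 10.0
finger_force: 30.0
[479.45018117  83.77797976 330.02797827] [-3.14154276e+00 -1.57380670e-04 -3.09235120e+00] [ 1.53844713e-02  3.50515858e-01  1.73781015e+00 -6.35002964e-05
  1.05342225e+00 -1.60462190e+00]
```

View pics/hold.png

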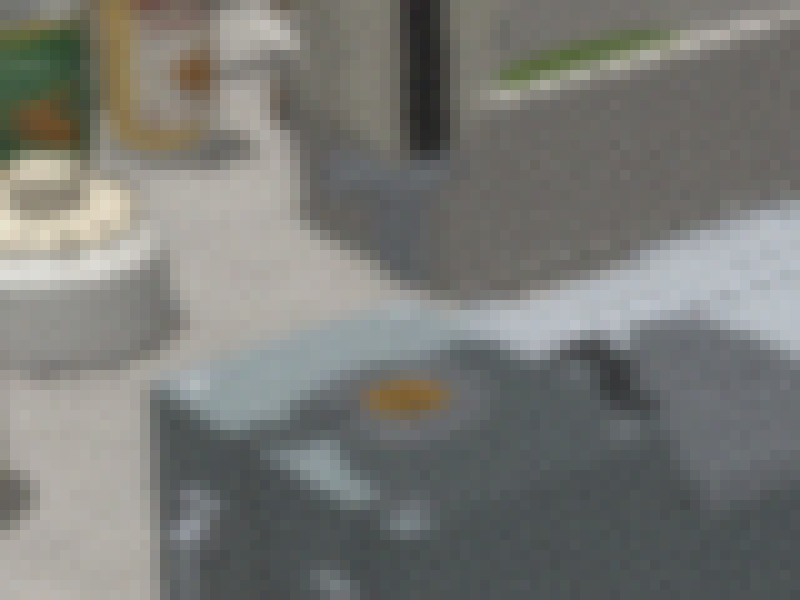

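The crop shows the blade hanging from about (405,180) to (410,285) with the collar at (385,172). The plug is below it at (407,397). Next I'll predict these positions from the arm pose and compare.

```bash
python3 - <<'E'
from h import *
S=load("scene2")
cp=lambda X:((proj(S,X)+.5-[195,165])*10-.5).round().tolist()
k=np.array([479.5,83.8,143.9]); R=rz(.05)
for n,v in dict(collar=(0,0,2),nose=(0,21.5,2),bl_top=(8,0,-2),bl_top2=(-8,0,-2),bl_bot=(8,0,-26),bl_bot2=(-8,0,-26),tip=(0,0,-30)).items(): print(n,cp(k+R@v))
im=S["color"].astype(int); y=(im[...,0]-im[...,2]>40); y[:195]=0;y[213:]=0;y[:,:225]=0;y[:,250:]=0
v,u=np.nonzero(y);w=(im[...,0]-im[...,2])[v,u]; c=np.array([(u*w).sum()/w.sum(),(v*w).sum()/w.sum()]); print("plug px",(c+.5-[195,165])*10-.5,"world",ray(S,c,82.5),"predicted for arm xy",cp([479.5,83.8,82.5]))
g=im.sum(2)/3
print(im[183:194,228:244].tolist() and g[180:195,226:244].round().astype(int))
E
```

```text
collar [[393.0, 165.0]]
nose [[322.0, 187.0]]
bl_top [[374.0, 171.0]]
bl_top2 [[413.0, 190.0]]
bl_bot [[377.0, 260.0]]
bl_bot2 [[415.0, 280.0]]
tip [[397.0, 285.0]]
plug px [406.90409207 396.20502984] world [480.01210071  81.28826293  82.5       ] predicted for arm xy [[400.0, 399.0]]
[[ 94  95 100 100 103 103 105 108 103  91  73  63  65  84  97 101 104 102]
 [ 94  98 101 103 104 107 104 107 105 100  94  92  97  96  98  96 104 104]
 [ 95  92 102 106 107 104 106 105 103 100 104 107 104 102  96  97 102 103]
 [ 96  97 100 100  98  99  97  98 101 101 103 102  99  99  98 102 102 105]
 [ 97  94  98  94  92  91  90  95  98  96  95  95  96 102 100 103 104 100]
 [ 97  94  99  94  94  94  93  90  93  94  94  95  97  99 105 104 104 102]
 [100  97  95  94  97  95  93  92  95  91  93  96  96  98 103 103 102 104]
 [117 102  95  96  96  93  94  93  94  93  93  97  96  98 103 105 104 106]
 [145 124 107  98  97  94  95  92  94  92  94  98  96 100 104 103 102 103]
 [168 156 142 121 108  97  94  94  92  91  95  97  97 101 103 102 102 106]
 [174 171 165 152 138 118 104  93  96  90  97  98  96 100 102 104 103 106]
 [173 170 170 167 159 152 133 107  93  90  94  96  97  99 103 104 102 104]
 [175 175 169 167 169 163 150 132 108  96  97  94  96  98 102 104 105 104]
 [173 174 170 170 169 168 164 155 142 124 112 106  98  97 104 111 110 107]
 [176 173 173 171 171 169 166 164 162 156 150 138 119 116 113 110 114 116]]
```

```bash
python3 - <<'E'
from h import *
for nm in("scene2","scene0"):
    S=load(nm); im=cv2.GaussianBlur(S["color"],(0,0),.5).astype(float); b=im[...,2]-im[...,0]
    print(nm); print(b[178:196,224:244].round().astype(int))
E
```

```text
scene2
[[ -6  -7  -6  -6  -7  -7  -8  -9 -11 -11 -10  -8  -3  -1  -3  -2  -6  -8
   -8  -9]
 [ -7  -6  -6  -5  -4  -5  -4  -5  -8 -10  -9  -8  -3  -1   0  -1  -6  -7
   -7  -7]
 [ -9  -6  -7  -4   0   1   1   0  -2  -7  -7  -5  -1   2   3   3  -2  -3
   -5  -6]
 [ -9  -6  -5  -1   2   5   5   6   3   0  -1  -1   3   5   3   5  -1  -1
   -5  -6]
 [ -9  -6  -4   1   4   5   6   5   6   6   4   5   5   6   3   3  -1  -2
   -4  -6]
 [ -9  -7  -4  -1   3   4   4   3   5   8   6   6   5   5   4   0  -4  -6
   -6  -5]
 [-10  -6  -5  -3   1   1  -1   1   3   6   6   3   5   2   0  -3  -5  -7
   -6  -6]
 [-11  -7  -6  -5  -5  -3  -2  -1   1   3   5   5   4   2  -2  -4  -5  -6
   -6  -5]
 [ -9  -8  -5  -8  -7  -7  -5  -3  -1   4   5   5   4   0  -5  -6  -6  -6
   -5  -5]
 [ -9  -7  -7  -8  -7  -4  -6  -5  -1   3   6   6   5   1  -4  -6  -7  -7
   -7  -6]
 [-10  -9  -8  -8  -8  -5  -5  -3   0   3   4   5   4   2  -4  -6  -6  -6
   -6  -7]
 [-11 -11  -9  -9  -9  -6  -5  -3   0   4   5   5   3   1  -4  -6  -7  -6
   -6  -6]
 [-10 -11 -10 -10 -10 -10  -8  -7  -3   4   5   4   4   1  -2  -4  -6  -8
[... 1275 characters left out ...]
  -6  -7
   -5  -6]
 [ -8  -6  -8  -8  -6  -7  -5  -4  -5  -5  -5  -5  -4  -4  -6  -6  -6  -7
   -6  -5]
 [-10 -10  -9 -10  -8  -8  -5  -6  -4  -4  -5  -6  -4  -4  -6  -6  -5  -5
   -6  -6]
 [-10  -9  -9 -11 -10 -11  -9  -6  -5  -6  -5  -5  -5  -5  -6  -5  -7  -6
   -6  -6]
 [-10  -9  -9  -9 -10 -10 -10  -9  -9  -6  -5  -5  -4  -6  -3  -5  -7  -6
   -6  -5]
 [-10  -9 -10 -10 -10  -8  -8 -10  -9  -8  -7  -7  -7  -5  -4  -8  -7  -4
   -7  -5]
 [-10 -10 -10 -11  -9  -8  -8 -11 -10  -9  -9  -8  -6  -5  -5  -5  -7  -7
   -6  -5]
 [-10  -9 -10 -10  -8  -9  -9 -10  -8  -7  -5  -4  -2  -4  -4  -6  -7  -4
   -4  -1]
 [-10 -10  -9  -8  -7  -8  -7  -4  -3   2   4   5   5   3  -1  -4  -2   2
    4   6]]
```

```bash
cat >> h.py <<'E'
def box(x0,x1,y0,y1,z0,z1): return [[x,y,z] for x in(x0,x1) for y in(y0,y1) for z in(z0,z1)]
an=np.linspace(0,2*np.pi,40)
COL=[[15.5*np.cos(a),15.5*np.sin(a),z] for a in an for z in(0,4)]
NOSE=[[x,y,z] for x,y in((-8,13),(8,13),(0,21.5)) for z in(0,4)]
PARTS=[COL,NOSE,box(-8,8,-2.25,2.25,-26,0)+box(-5,5,-.5,.5,-30,-26),box(-2.25,2.25,0,6.25,-22,0)]
def keyfit(S,roi,z0,q0):
    x0,y0,x1,y1=roi;k=8
    im=cv2.GaussianBlur(S["color"],(0,0),.5).astype(float); b=(im[...,2]-im[...,0])[y0:y1,x0:x1]
    t=np.clip((b+6)/11,0,1)
    def ren(q):
        r=np.zeros(((y1-y0)*k,(x1-x0)*k),np.float32)
        for P in PARTS:
            p=(proj(S,np.array(P)@rz(q[2]).T+[q[0],q[1],z0])+.5-[x0,y0])*k-.5
            cv2.fillConvexPoly(r,cv2.convexHull((p*16).astype(np.int32)),1,shift=4)
        return cv2.GaussianBlur(cv2.resize(r,(x1-x0,y1-y0),interpolation=cv2.INTER_AREA),(0,0),.8)
    f=lambda q:((ren(q)-t)**2).mean()
    q0=np.array(q0,float); sx=np.vstack([q0,q0+[4,0,0],q0+[0,4,0],q0+[0,0,.2]])
    r=minimize(f,q0,method="Nelder-Mead",options=dict(initial_simplex=sx)); return r.x,r.fun,f(q0)
E
python3 - <<'E'
from h import *
S=load("scene2")
for z in(142.9,143.9,144.9):
  for y in(-.1,.05,.2): print(z,keyfit(S,(225,182,243,195),z,(479.5,83.8,y)))
E
```

```text
142.9 (array([ 4.81791179e+02,  8.03068657e+01, -2.45026021e-02]), np.float64(0.006614934313752352), np.float64(0.02775363355402129))
142.9 (array([ 4.81639418e+02,  8.03888985e+01, -3.54606940e-02]), np.float64(0.0065839226768079585), np.float64(0.024157262345351656))
142.9 (array([ 4.81447708e+02,  8.05576174e+01, -2.50640985e-02]), np.float64(0.006527723094026685), np.float64(0.02896244106793665))
143.9 (array([ 4.80072681e+02,  8.15302272e+01, -5.90309604e-03]), np.float64(0.006728041715636678), np.float64(0.02367134259908653))
143.9 (array([ 4.79141810e+02,  8.20446352e+01, -4.44145169e-02]), np.float64(0.006825626986348187), np.float64(0.01840042319662583))
143.9 (array([ 4.79592410e+02,  8.16956245e+01, -5.11508733e-02]), np.float64(0.006574393412121923), np.float64(0.022093805143288268))
144.9 (array([ 4.78045532e+02,  8.27520923e+01, -3.02326218e-02]), np.float64(0.006764028119610594), np.float64(0.023314892968889323))
144.9 (array([ 4.77773358e+02,  8.29117401e+01, -4.18562950e-02]), np.float64(0.006653185992898444), np.float64(0.017034652722649656))
144.9 (array([ 4.77847448e+02,  8.28926468e+01, -3.25345977e-02]), np.float64(0.0066176042860511585), np.float64(0.019298614732175194))
```

In the tool's units: 28 mm / 500 = 0.056, 27 mm / 500 = 0.054.

```bash
echo '[[0,[-0.001,-0.0012,0.024],0],[0,[-0.001,-0.0012,0.044],0],[0,[-0.001,-0.0012,0.054],0],[0,[-0.001,-0.0012,0.056],0],[0,[-0.001,-0.0012,0.056],0]]' | python3 shift.py; echo '[[0,[0,0,0.004],0],[0,[0,0,0.008],0],[0,[0,0,0.012],0],[0,[0,0,0.012],0]]' | python3 shift.py; python3 -c "
from plant import bot, camrig, monitor, close_job
o=monitor.get_obs();print(o['tool_pos'],o['contact_force'],o['moment'])"
```

```text
time: 8.18
tool_pos: [480.2, 82.8, 302.1]
tcp_rot: [-3.141, 0.0, -3.091]
contact_force: [0.5, 1.2, -0.5]
grip_width: 10.1
finger_force: 30.0
time: 8.68
tool_pos: [480.1, 82.8, 295.9]
tcp_rot: [-3.142, -0.0, -3.091]
contact_force: [0.3, -0.3, -1.6]
grip_width: 9.8
finger_force: 30.0
[480.05149368  82.78013081 295.90736611] [ 0.33589291 -0.27027248 -1.56941883] [ 0.07913188 -0.0952939  -0.03836992]
```

In the tool's units: 4 mm / 500 = 0.008, 3 mm / 500 = 0.006.

```bash
echo '[[0,[0,0,0.003],0],[0,[0,0,0.006],0],[0,[0,0,0.008],0],[0,[0,0,0.008],0]]' | python3 shift.py; python3 -c "
from plant import bot, camrig, monitor, close_job
o=monitor.get_obs();print(o['tool_pos'],o['contact_force'],o['moment'])"
```

```text
time: 9.18
tool_pos: [480.1, 82.8, 292.0]
tcp_rot: [-3.142, -0.0, -3.091]
contact_force: [-0.9, -0.5, -1.1]
grip_width: 9.7
finger_force: 30.0
[480.11136028  82.76654754 291.9966264 ] [-0.87925869 -0.47249175 -1.14861358] [ 0.10252913 -0.16510049  0.00507057]
```

In the tool's units: 2.4 mm / 500 = 0.0048, 1.8 mm / 500 = 0.0036, -0.08 rad / 1.5708 = -0.0509.

```bash
echo '[[0,[0,0,0.0012],0.0509],[0,[0,0,0.0024],-0.0509],[0,[0,0,0.0036],0.0509],[0,[0,0,0.0048],-0.0509],[0,[0,0,0.0048],0]]' | python3 shift.py; echo '[[0,[0,0,0.0012],0.0509],[0,[0,0,0.0024],-0.0509],[0,[0,0,0.0036],0.0509],[0,[0,0,0.0048],-0.0509],[0,[0,0,0.0048],0]]' | python3 shift.py
```

```text
time: 9.8
tool_pos: [480.1, 83.0, 289.7]
tcp_rot: [3.141, 0.0, -3.091]
contact_force: [-0.8, 3.0, -1.0]
grip_width: 9.9
finger_force: 30.0
time: 10.42
tool_pos: [480.1, 83.2, 288.1]
tcp_rot: [3.141, 0.001, -3.091]
contact_force: [-1.6, 4.8, 5.7]
grip_width: 10.0
finger_force: 30.0
```

The rows are not in the units I measure in: shifts go in shares of 500 mm and turns go in shares of pi/2 rad. I convert before sending: 2 mm / 500 = 0.004, 1.5 mm / 500 = 0.003, -0.08 rad / 1.5708 = -0.0509.

```bash
echo '[[0,[0,0.0008,0.001],0.0509],[0,[0,0.0008,0.002],-0.0509],[0,[0,0.0008,0.003],0.0509],[0,[0,0.0008,0.004],-0.0509],[0,[0,0.0008,0.004],0.0509]]' | python3 shift.py; echo '[[0,[0,0,0.001],-0.1019],[0,[0,0,0.002],0],[0,[0,0,0.003],-0.1019],[0,[0,0,0.004],0],[0,[0,0,0.004],-0.0509]]' | python3 shift.py
```

```text
time: 11.05
tool_pos: [480.1, 83.6, 287.1]
tcp_rot: [3.141, 0.002, 3.112]
contact_force: [-3.4, 4.2, 12.6]
grip_width: 9.9
finger_force: 30.0
time: 11.68
tool_pos: [480.1, 83.3, 285.1]
tcp_rot: [3.142, 0.002, -3.092]
contact_force: [-4.5, 0.5, 13.6]
grip_width: 9.7
finger_force: 30.0
```

In the tool's units: 2 mm / 500 = 0.004, 1.6 mm / 500 = 0.0032, -0.08 rad / 1.5708 = -0.0509.

```bash
echo '[[0,[0.0006,0,0.0008],0.0509],[0,[0.0006,0,0.0016],-0.0509],[0,[0.0006,0,0.0024],0.0509],[0,[0.0006,0,0.0032],-0.0509],[0,[0.0006,0,0.004],0.0509]]' | python3 shift.py; echo '[[0,[0,0,0.0008],-0.1019],[0,[0,0,0.0016],0],[0,[0,0,0.0024],-0.1019],[0,[0,0,0.0032],0],[0,[0,0,0.004],-0.1019]]' | python3 shift.py
```

```text
time: 12.3
tool_pos: [479.9, 83.4, 282.0]
tcp_rot: [3.141, 0.001, 3.112]
contact_force: [-1.4, 2.3, 7.3]
grip_width: 10.1
finger_force: 30.0
time: 12.92
tool_pos: [479.9, 83.3, 279.7]
tcp_rot: [-3.142, 0.001, -3.012]
contact_force: [-0.5, -0.2, 4.0]
grip_width: 9.9
finger_force: 30.0
```

In the tool's units: 2 mm / 500 = 0.004, 1.6 mm / 500 = 0.0032, 0.16 rad / 1.5708 = 0.1019.

```bash
echo '[[0,[0,0,0.0008],0.1019],[0,[0,0,0.0016],0],[0,[0,0,0.0024],0.1019],[0,[0,0,0.0032],0],[0,[0,0,0.004],0.1019]]' | python3 shift.py; echo '[[0,[0,0,0.0008],-0.1019],[0,[0,0,0.0016],0],[0,[0,0,0.0024],-0.1019],[0,[0,0,0.0032],0],[0,[0,0,0.004],-0.0509]]' | python3 shift.py; python3 -c "
from plant import bot, camrig, monitor, close_job
o=monitor.get_obs();print(o['tool_pos'],o['contact_force'],o['moment'])"
```

```text
time: 13.55
tool_pos: [479.9, 83.1, 277.5]
tcp_rot: [-3.142, 0.0, 3.112]
contact_force: [-1.8, 0.6, 2.5]
grip_width: 9.9
finger_force: 30.0
time: 14.18
tool_pos: [479.8, 83.2, 275.5]
tcp_rot: [-3.141, 0.0, -3.092]
contact_force: [-0.6, 0.6, 0.9]
grip_width: 9.6
finger_force: 30.0
[479.8215456   83.17841045 275.51584288] [-0.56780075  0.63430654  0.93044824] [ 0.13096718 -0.06568017  0.01772208]
```

In the tool's units: 3 mm / 500 = 0.006, 2.8 mm / 500 = 0.0056, -0.06 rad / 1.5708 = -0.0382.

```bash
echo '[[0,[0,0,0.0014],0.0382],[0,[0,0,0.0028],-0.0382],[0,[0,0,0.0042],0.0382],[0,[0,0,0.0056],-0.0382],[0,[0,0,0.006],0]]' | python3 shift.py; echo '[[0,[0,0,0.0012],0.0191],[0,[0,0,0.0024],-0.0191],[0,[0,0,0.0036],0.0191],[0,[0,0,0.0044],0],[0,[0,0,0.0044],0]]' | python3 shift.py; echo '[[0,[0,0,0.001],0],[0,[0,0,0.002],0],[0,[0,0,0.002],0]]' | python3 shift.py
```

```text
time: 14.8
tool_pos: [480.0, 83.4, 272.9]
tcp_rot: [3.141, 0.001, -3.091]
contact_force: [-2.3, 0.4, 4.8]
grip_width: 9.9
finger_force: 30.0
time: 15.42
tool_pos: [479.9, 83.2, 270.3]
tcp_rot: [-3.142, 0.001, -3.09]
contact_force: [-0.3, 0.9, 3.4]
grip_width: 9.8
finger_force: 30.0
time: 15.8
tool_pos: [479.9, 83.2, 270.1]
tcp_rot: [-3.141, 0.001, -3.091]
contact_force: [-1.9, 0.9, 12.3]
grip_width: 9.8
finger_force: 30.0
```

In the tool's units: -0.3 mm / 500 = -0.0006, 0.75 rad / 1.5708 = 0.4775.

```bash
echo '[[0,[0,0,-0.0006],0.0955],[0,[0,0,-0.0006],0.191],[0,[0,0,-0.0006],0.2865],[0,[0,0,-0.0006],0.382],[0,[0,0,-0.0006],0.4775]]' | python3 shift.py; echo '[[0,[0,0,0],0.0955],[0,[0,0,0],0.191],[0,[0,0,0],0.2865],[0,[0,0,0],0.382],[0,[0,0,0],0.4775]]' | python3 shift.py;echo '[[0,[0,0,0],0.0637],[0,[0,0,0],0.0637],[0,[0,0,0],0.0637]]' | python3 shift.py; python3 - <<'E'
from plant import bot, camrig, monitor, close_job
from h import *
o=monitor.get_obs(); print(o['tool_pos'],o['tcp_rot'],o['contact_force'],o['moment'],o['joint_positions'])
T=camrig.capture("top");S=camrig.capture("scene"); np.savez("pics/top3.npz",**T);np.savez("pics/scene3.npz",**S)
cv2.imwrite("pics/turn.png",np.hstack([cv2.resize(c["color"][y:y+45,x:x+60,::-1],(400,300),interpolation=3) for c,x,y in((T,210,172),(S,205,180))]))
E
```

```text
time: 16.42
tool_pos: [479.7, 83.6, 270.1]
tcp_rot: [3.141, -0.0, 2.437]
contact_force: [-3.2, 3.6, 9.9]
grip_width: 9.6
finger_force: 30.0
time: 17.05
tool_pos: [479.9, 83.8, 270.1]
tcp_rot: [3.14, -0.001, 1.687]
contact_force: [-1.5, 5.0, 9.2]
grip_width: 10.0
finger_force: 30.0
time: 17.42
tool_pos: [479.9, 83.8, 270.1]
tcp_rot: [3.14, -0.001, 1.592]
contact_force: [-2.1, 5.4, 9.0]
grip_width: 9.6
finger_force: 30.0
[479.90452135  83.83607714 270.06933144] [ 3.14040976e+00 -1.35596343e-03  1.59207334e+00] [-2.1391557   5.44571982  9.02915621] [0.90825848 0.27030237 0.08111795] [ 1.50776947e-02  4.32921790e-01  1.80815690e+00  1.74127067e-03
  8.99340238e-01 -7.28100305e-03]
```

View pics/turn.png

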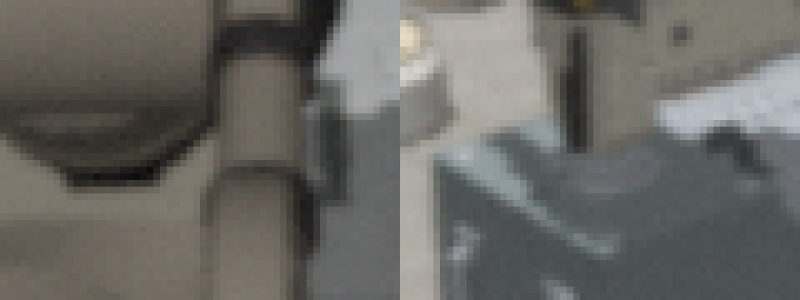

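The crop shows the collar flush on the rosette at about (600,170) and the bow held edge-on between the fingers. The plug may lag the tool by the slot's play, so I'll step on gently and watch the moment for the end stop.

In the tool's units: 0.03 rad / 1.5708 = 0.0191.

```bash
cat > m.py <<'E'
from plant import bot, camrig, monitor, close_job
import numpy as np
o=monitor.get_obs(); print("yaw",round(o['tcp_rot'][2],4),"M",np.round(o['moment'],3),"F",np.round(o['contact_force'],1))
E
for k in 1 2 3 4; do echo '[[0,[0,0,0],0.0191],[0,[0,0,0],0.0191],[0,[0,0,0],0.0191]]' | python3 shift.py >/dev/null; python3 m.py; echo '[[0,[0,0,0],0]]' | python3 shift.py>/dev/null; python3 m.py; done
```

```text
yaw 1.5622 M [0.908 0.213 0.09 ] F [-1.9  4.8  8.9]
yaw 1.5622 M [0.935 0.231 0.138] F [-2.1  6.1  7.7]
yaw 1.5322 M [0.915 0.24  0.153] F [-2.   6.1  8.7]
yaw 1.5321 M [0.963 0.207 0.131] F [-2.1  5.1  7.6]
yaw 1.5021 M [0.98  0.181 0.154] F [-0.6  5.2  8. ]
yaw 1.5022 M [0.982 0.182 0.2  ] F [-1.3  4.8  8.2]
yaw 1.4722 M [0.955 0.221 0.164] F [-1.   5.1  8.1]
yaw 1.4722 M [0.992 0.232 0.093] F [-1.3  5.6  7.6]
```

In the tool's units: 0.03 rad / 1.5708 = 0.0191.

```bash
cat > m.py <<'E'
from plant import bot, camrig, monitor, close_job
import numpy as np
M=[];F=[]
for i in range(6):
    o=monitor.get_obs(); M.append(o['moment']);F.append(o['contact_force']); camrig.capture("top")
print("yaw",round(o['tcp_rot'][2],4),"M",np.mean(M,0).round(3),"sdz",np.std(M,0)[2].round(3),"F",np.mean(F,0).round(1),o['time'])
E
python3 m.py
for k in 1 2 3; do echo '[[0,[0,0,0],0.0191],[0,[0,0,0],0.0191],[0,[0,0,0],0.0191]]' | python3 shift.py >/dev/null; python3 m.py; done
```

```text
yaw 1.4722 M [0.955 0.22  0.136] sdz 0.035 F [-0.8  5.9  8.3] 19.775
yaw 1.4422 M [0.96  0.195 0.132] sdz 0.02 F [-1.3  5.4  8.2] 20.45
yaw 1.4121 M [1.004 0.178 0.142] sdz 0.035 F [-1.2  5.5  8.2] 21.125
yaw 1.3822 M [1.093 0.085 0.176] sdz 0.035 F [-0.6  5.9  7.7] 21.8
```

In the tool's units: 0.02 rad / 1.5708 = 0.0127.

```bash

for k in 1 2; do echo '[[0,[0,0,0],0.0127],[0,[0,0,0],0.0127]]' | python3 shift.py >/dev/null; python3 m.py; done; python3 - <<'E'
from plant import bot, camrig, monitor, close_job
from h import *
S=camrig.capture("scene"); np.savez("pics/scene4.npz",**S)
a=load("scene3")
cv2.imwrite("pics/turn2.png",np.hstack([cv2.resize(c["color"][180:213,220:250,::-1],(400,440),interpolation=3) for c in(a,S)]))
E
```

```text
yaw 1.3623 M [1.113 0.033 0.215] sdz 0.023 F [-0.1  6.1  7.5] 22.35
yaw 1.3424 M [ 1.175 -0.055  0.294] sdz 0.009 F [-0.1  6.8  6.8] 22.9
```

View pics/turn2.png

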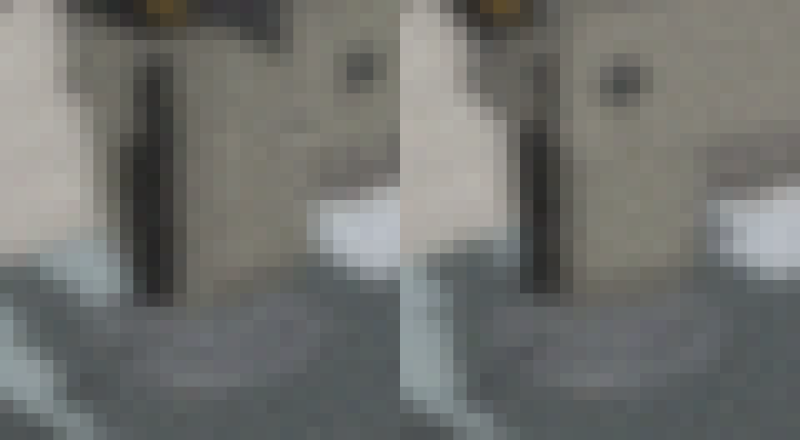

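The moment rises clearly from yaw 1.38 on, which is the stop at 1.66. In the crop the collar is flush and the bow is firmly held. I'll back off about 0.09 so the plug holds near 1.6, then check that it's steady.

In the tool's units: -0.09 rad / 1.5708 = -0.0573.

```bash
echo '[[0,[0,0,0],-0.0255],[0,[0,0,0],-0.0573],[0,[0,0,0],-0.0573],[0,[0,0,0],-0.0573]]' | python3 shift.py; python3 m.py; echo '[[0,[0,0,0],0],[0,[0,0,0],0],[0,[0,0,0],0],[0,[0,0,0],0],[0,[0,0,0],0]]' | python3 shift.py; python3 m.py
```

```text
time: 23.5
tool_pos: [480.1, 84.0, 270.1]
tcp_rot: [3.14, -0.002, 1.432]
contact_force: [-0.6, 7.3, 6.8]
grip_width: 10.1
finger_force: 30.0
yaw 1.4322 M [1.155 0.041 0.189] sdz 0.03 F [-0.6  6.8  7.3] 23.75
time: 24.42
tool_pos: [480.1, 84.0, 270.1]
tcp_rot: [3.14, -0.002, 1.432]
contact_force: [-0.1, 6.3, 7.3]
grip_width: 9.9
finger_force: 30.0
yaw 1.4322 M [1.179 0.053 0.18 ] sdz 0.032 F [-0.3  6.4  7.6] 24.675
```

```bash
python3 -c "
from plant import bot, camrig, monitor, close_job
print(close_job())"
```

```text
the job is handed in; nothing more can be done
None
```

The job is handed in at about 25 s: the key is fully home in the lock, rocked past the pins with under 14 N at every reading, and the arm still grips it and holds it turned. I estimate the plug at about 1.6 rad, judged from where the stop was felt because the gripper hid the collar's pointer from the cameras. The arm touched none of the other things as far as I could tell, though I did not check them in a final picture.

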